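# Zero a dough sheeter's roller gap and hold it a quarter turn open

### The arm

A 7-joint arm with a two-finger parallel gripper is mounted at the origin on the work surface. World frame = base frame: x ahead of the robot, y to its left, z up, the work surface at z = 0. Lengths are in m, angles in rad, forces in N, time in s.
With the tool pointing down it reaches from about 0.4 to 0.85 m from the base axis. Payload 4.5 kg.
Tool frame: the origin (TCP) lies at the very end of the fingers, on their centre line; the grasp point (between the pads) lies 19 mm behind it (r.grip_point_offset is the distance from the TCP to the grasp point, in m); y points along the fingers, x is the direction in which the jaws open and shut, and the axes are right-handed (so a half turn about y gives the same grasp; the last joint's range is limited). The gripper opens to 88 mm and grips with 3 to 60 N. Pads are 18 mm wide; open, the fingers measure 123 mm over their backs; the gripper's body (75 mm by 187 mm) begins 45 mm behind the grasp point.
Start: joints at [1.251, 0.689, -0.195, 1.565, 0.157, 0.902, -0.215], TCP at [0.217, -0.586, 0.239] pointing down, gripper open.
Joint ranges: [-3.01, 3.01], [-0.46, 2.08], [-1.47, 1.51], [0.13, 2.56], [-1, 4.14], [0.04, 2.09], [-2.66, 2.66]. Speed limits (rad/s): [2.57, 2.57, 3.14, 3.14, 3.14, 3.14, 3.14].

### API

Orientations are given as a unit quaternion [x, y, z, w].
In Python, from plant import get_state, snapshot, camera_params, job, r gives the robot as it stands.
- The arm moves only by the tool carry_out, never from a script. Its arguments are lists of equal length, an entry for each row: "offset": the shift along the world's x, y, z in m, a list of three; "twist": the turn about the world's z in degrees. In form: {"offset": [[tx, ty, tz], ...], "twist": [twist, ...]}. A call has 1 to 8 rows; each row shifts and turns the commanded pose from where the row before left it; what a row does not reach is not made up. A row lasts 1/8 s, in which the tool goes at most 62.5 mm and 10.7 degrees, less where a joint would pass 70% of its speed; a pose out of reach is approached as far as the arm can. A call with a gripper value outside its range is refused whole. "grip" is the finger opening in m, from 0 to 0.0881, set as the call begins (left out, the last holds). The fingers move at their own pace and stop on an object; "newtons" is the grip in N (left out, the last holds). Time passes only in rows, so rows that do not move let the fingers close. It gives the time, the measured TCP pose, the force and the opening at its end, in the units of the state.
- get_state(): the state, without advancing time (a new reading comes with each control period).
- snapshot(name): name is "side" or "top"; returns the picture (400x640x3 uint8, red, green, blue); there is no depth.
- camera_params(name): a dict with "camera_matrix" (3x3 intrinsics, pixels), "eye" and "orientation" of the camera in the world. Camera axes: x right, y up, looking along -z (the intrinsics and any distortion apply to the point x, -y, -z); pixel columns grow to the right and rows downward; lengths in m; the calibration is good to about 2 mm. A picture is of the moment at which its call begins. camera_params takes no time and is no camera call.
- job.finish_job(): hands the job in, once; it reports no verdict.
The state is a dict: "clock": time; "q": joint angles; "qd": joint speeds; "joint_torque": joint torques, N m; "tool_pos": TCP position; "eef_rot": TCP orientation; "contact_force": force on the tool from outside, world axes, zero at the start; "moment": the same for the moment, N m; "opening": opening from 0.0 (shut) to 1.0 (fully open).
Only numpy, scipy, OpenCV 4.12 (cv2) and the standard library are available. Lean on these libraries where they do the work, as an engineer would, in place of code of your own. Each camera call takes 0.05 s, during which the arm holds its last target. There are 200 camera calls.

### The job

Set the roller gap at the red end of the bench dough sheeter: turn the red thumbscrew clockwise (seen from above) until it seats against its stop, then back it off a quarter turn. Finish while still holding the red thumbscrew there in the gripper, so that it can be locked - do not let go of it at the end. The black thumbscrew at the other end is already set: leave it alone, and leave the scraper, bowl and canister where they are.

Things in the scene. Friction and masses are not known exactly. Their poses are not given: they have to be found in the camera images.
- sheeter: Bench dough sheeter, fixed: foot 260 (x) x 360 (y) mm, two grey-green end cheeks (150 x 74 mm, flat tops 150 mm above the bench), steel rollers along y between them, tops at 154 mm. Origin: centre of underside, on the bench; x from infeed tray to outfeed, roughly away from the robot. A thumbscrew stands mid-top on each cheek, at y = +150 and -150 mm; which end is red varies.
- red_screw_grip (a point): Centre of the red thumbscrew's wing, on its upright turning axis, 35 mm above the cheek top. The wing is a flat bar 48 mm long, 12 mm thick, 26 mm high (from 22 to 48 mm above the cheek top) on an 11 mm stem; pinch it across its thickness. The point turns with it: x along its length to the end with the white pointer line, y across its thickness, z up.
- red_screw_dial (a point): Centre of the top of the fixed round steel dial plate under the red wing, 68 mm across, 4 mm thick, axes as the sheeter's. White mark on its +x side: the wing's pointer stands there when the screw is seated. Yellow mark on its +y side: the pointer stands there when backed off a quarter turn. Black ticks every 30 degrees.
- red_screw (a joint): Turn of the red thumbscrew in rad; it grows as the screw is turned clockwise seen from above. It seats against a hard stop at 6.283; it starts 2.4 to 4.2 rad short of that, so it needs more than one grasp. A quarter turn backed off from the seat is 4.712. Friction (about 0.08 N m) keeps it where it is left; it does not rise or sink as it turns.
- black_screw_grip (a point): Centre of the black thumbscrew's wing, the same shape and height as the red one, on the other cheek. To be left alone.
- black_screw (a joint): Turn of the black thumbscrew in rad; must stay as it is.
- scraper_mid (a point): Bystander: steel dough scraper with a wooden grip, 79 x 110 x 18 mm, lying on the aluminium infeed tray (83 mm above the bench) between the cheeks. Site at its middle, 5 mm above its underside.
- bowl: Bystander: round steel mixing bowl, 170 mm across and 75 mm high, on the bench beside the sheeter. Origin: centre of its underside.
- canister: Bystander: pale round canister with a white lid, 84 mm across and 120 mm high, on the bench beside the sheeter. Origin: centre of its underside.

How it is judged:
By the outcome, as a careful person would: the job done as asked, in the order asked, and still so for the second after the job is handed in, while the arm keeps its last pose, push and grip.
It also fails if it takes over 50 s, if anything falls off the work surface, if the arm or the gripper's body presses on something with over 40 N, if the wrist force passes 120 N, or if a joint passes its speed limit or range.

## Working session

There is one attempt and no reset: what is moved stays moved. The work goes in short steps, Python scripts to look and compute and a tool call to move; the robot and the scene stay as the last step left them, time stands still between calls to the robot, and variables do not carry over. Pictures are saved under pics/ and viewed, about 8 in all and at most 12, crops included, and the job is handed in when it is done.

Besides the shell and the picture viewer there is one more tool, called after ">>>" by a JSON object that holds its "api" and its "payload", one argument or row to a line. carry_out: Moves the arm, as the interface text tells. Its arguments: {"type":"object","properties":{"offset":{"type":"array"},"twist":{"type":"array"},"grip":{"type":"number"},"newtons":{"type":"number"}},"required":["offset","twist"]}

```bash
ls; mkdir -p pics
python3 - <<'E'
from plant import *
import cv2
print(get_state())
for n in("side","top"):
    print(n,camera_params(n)); cv2.imwrite(f"pics/{n}0.png",snapshot(n)[:,:,::-1])
a=[cv2.imread(f"pics/{n}0.png") for n in("side","top")]
E
```

```text
pics
{'clock': 0.0, 'q': array([ 1.25082574,  0.68997161, -0.19452195,  1.5663017 ,  0.15729919,
        0.90249852, -0.21511399]), 'qd': array([ 0.00179565, -0.00030938, -0.0009592 , -0.0002248 , -0.00143624,
        0.000297  , -0.00162513]), 'joint_torque': array([-1.07797946e-04, -5.27561545e+01, -1.26670361e+00, -1.53430384e+01,
       -5.24932158e-02,  6.56195145e-03,  1.89001507e-04]), 'tool_pos': array([ 0.21627038, -0.58573825,  0.23792923]), 'eef_rot': array([-0.57987004,  0.40473767, -0.40365312,  0.58051901]), 'contact_force': array([ 0.50620633, -0.43309355,  0.92743287]), 'moment': array([-0.00290136,  0.00336187, -0.04630123]), 'opening': 0.9996034290391332}
side {'camera_matrix': array([[476.26713817,   0.        , 326.04826132],
       [  0.        , 476.26713817, 209.53487424],
       [  0.        ,   0.        ,   1.        ]]), 'eye': array([ 0.41900278, -0.88701465,  0.98719711]), 'orientation': array([ 0.40471013, -0.03815194, -0.0709754 ,  0.91088783])}
top {'camera_matrix': array([[441.0906858 ,   0.        , 305.34156841],
       [  0.        , 441.0906858 , 204.90950793],
       [  0.        ,   0.        ,   1.        ]]), 'eye': array([0.3403745 , 0.01948394, 1.13253519]), 'orientation': array([ 0.08382496, -0.07361794, -0.66677007,  0.73686596])}
```

View pics/top0.png

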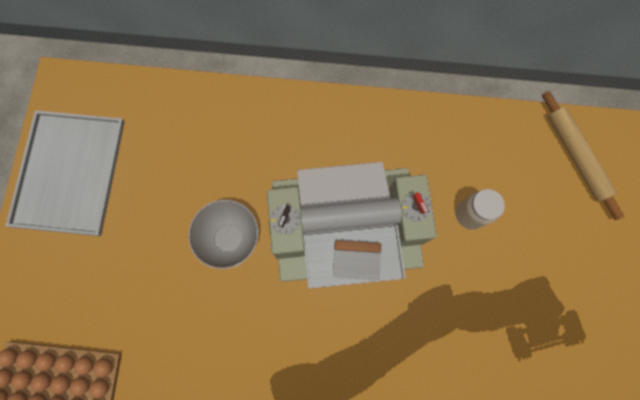

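View pics/side0.png

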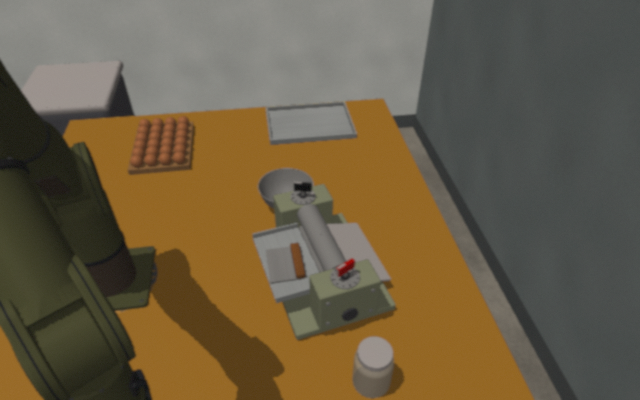

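Top view: the red wing is at about (421,203) px and the black one at (285,215), with the canister at (486,207) beside the red end. The side view shows the red wing at (346,267). Next I measure them.

```bash
cat > h.py <<'E'
import numpy as np, cv2
from scipy.spatial.transform import Rotation as R
from plant import *
def ray(n,uv):
    c=camera_params(n); d=np.linalg.inv(c["camera_matrix"])@[uv[0],uv[1],1]
    return np.array(c["eye"]), R.from_quat(c["orientation"]).as_matrix()@(d*[1,-1,-1])
def onz(n,uv,z):
    e,d=ray(n,uv); return e+d*(z-e[2])/d[2]
def proj(n,p):
    c=camera_params(n); v=R.from_quat(c["orientation"]).as_matrix().T@(np.array(p)-c["eye"])*[1,-1,-1]
    w=c["camera_matrix"]@v; return w[:2]/w[2]
def two(a,b):
    (e,d),(f,g)=ray("top",a),ray("side",b)
    s=np.linalg.lstsq(np.c_[d,-g],f-e,rcond=None)[0]; p,q=e+s[0]*d,f+s[1]*g
    return (p+q)/2,np.linalg.norm(p-q)
def red(im):
    h=cv2.cvtColor(im,cv2.COLOR_RGB2HSV)
    return (((h[...,0]<6)|(h[...,0]>172))&(h[...,1]>150)&(h[...,2]>70)).astype(np.uint8)
def rect(m):
    cs=cv2.findContours(m,cv2.RETR_EXTERNAL,cv2.CHAIN_APPROX_NONE)[0]
    c=max(cs,key=cv2.contourArea); return cv2.minAreaRect(c),cv2.moments(c)
def crop(im,c,w,h,s): 
    u,v=int(c[0]),int(c[1]); return cv2.resize(im[v-h:v+h,u-w:u+w],None,fx=s,fy=s,interpolation=cv2.INTER_CUBIC)[:,:,::-1]
E
python3 - <<'E'
from h import *
T,S=snapshot("top"),snapshot("side")
c={}
for n,im in(("top",T),("side",S)):
    r,m=rect(red(im)); c[n]=(m['m10']/m['m00'],m['m01']/m['m00']); print(n,r,c[n],onz(n,c[n],.185))
print(two(c["top"],c["side"]))
cv2.imwrite("pics/c1.png",np.hstack([crop(T,(415,207),27,40,7),crop(S,(346,275),27,40,7)]))
# green mask of cheeks in top
h=cv2.cvtColor(T,cv2.COLOR_RGB2HSV); print(h[230,290],h[230,418],h[180,410])
E
```

```text
top ((419.6495056152344, 202.21136474609375), (19.79924964904785, 6.092077732086182), 66.03751373291016) (418.18306010928956, 199.74590163934425) [ 0.59076886 -0.2025112   0.185     ]
side ((345.7181396484375, 266.5973205566406), (8.356164932250977, 19.497718811035156), 55.00798034667969) (346.34313725490193, 266.8218954248366) [ 0.58526874 -0.20430059  0.185     ]
(array([ 0.58824026, -0.2027329 ,  0.18398077]), np.float64(0.00541753415282566))
[ 17  16 147] [ 31  40 147] [ 30  45 147]
```

View pics/c1.png

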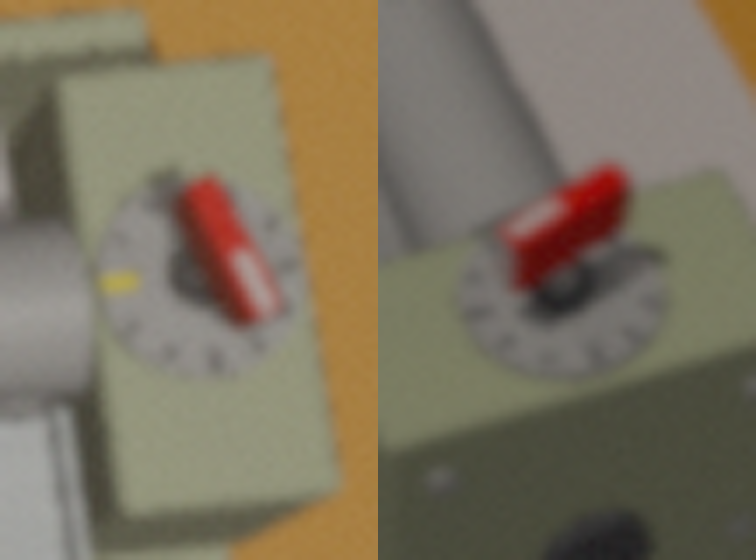

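The crop shows the red wing with its white pointer at the lower right (top crop 255,280). The dial centre is near crop (200,275) and the yellow mark at (120,283). The cheek corners are visible too.

Run:
```python
from h import *
T=lambda x,y:(388+x/7,167+y/7); S=lambda x,y:(319+(x-378)/7,235+y/7)
z=onz
C=np.array([z("top",T(*p),.15) for p in((62,80),(272,60),(338,487),(125,515))])
print("cheek",C, C.mean(0)); a=C[:2].mean(0)-C[2:].mean(0); print("yaw x",np.degrees(np.arctan2(a[1],a[0])),np.linalg.norm(a))
b=C[[0,3]].mean(0)-C[[1,2]].mean(0); print("y",np.degrees(np.arctan2(-b[0],b[1])),np.linalg.norm(b))
print("dial top",z("top",T(200,275),.154),"side",z("side",S(564,303),.154)); print(two(T(200,275),S(564,303)))
print("wing top",z("top",T(229,248),.198))
p,q=z("top",T(200,185),.198),z("top",T(262,315),.198); d=q-p; print("wing dir",np.degrees(np.arctan2(d[1],d[0])),np.linalg.norm(d))
y=z("top",T(120,283),.154)-z("top",T(200,275),.154); print("yellow",np.degrees(np.arctan2(y[1],y[0])))
# black dial
print("black",z("top",(285,216),.19))
s=get_state(); M=R.from_quat(s["eef_rot"]).as_matrix(); print("jaw x yaw",np.degrees(np.arctan2(M[1,0],M[0,0])),"\n",M.round(3))
print(z("top",(486,207),.12))
```

```text
cheek [[ 0.64588631 -0.15942922  0.15      ]
 [ 0.65964724 -0.22818324  0.15      ]
 [ 0.51896771 -0.25483284  0.15      ]
 [ 0.50312754 -0.18734638  0.15      ]] [ 0.5819072  -0.20744792  0.15      ]
yaw x 10.897105171665883 0.14432151221223596
y 12.258186089743157 0.06970956396335677
dial top [ 0.58331347 -0.20680052  0.154     ] side [ 0.58345283 -0.21110097  0.154     ]
(array([ 0.58430046, -0.20775253,  0.14988229]), np.float64(6.861855704573084e-05))
wing top [ 0.58187929 -0.20519706  0.198     ]
wing dir -152.1683201878616 0.04473714749613853
yellow 101.52015576680287
black [0.52423197 0.08563214 0.19      ]
jaw x yaw -69.72625960430751 
 [[ 0.347 -0.     0.938]
 [-0.938  0.001  0.347]
 [-0.001 -1.    -0.   ]]
[ 0.6062051  -0.37683969  0.12      ]
```

>>> {"api": "carry_out", "payload": {
  "offset": [
    [0.04, 0.04, 0.01],
    [0.04, 0.04, 0.01],
    [0.04, 0.04, 0.01],
    [0.04, 0.04, 0],
    [0.04, 0.04, 0],
    [0.04, 0.04, 0],
    [0.04, 0.04, 0],
    [0.04, 0.04, 0]
  ],
  "twist": [0, 0, 0, 0, 0, 0, 0, 0],
  "grip": 0.06
}}

```text
clock: 1.2
tool_pos: [0.5376, -0.265, 0.2687]
eef_rot: [0.58, -0.404, 0.404, -0.58]
contact_force: [0.3, -0.7, 0.1]
opening: 0.678
```

>>> {"api": "carry_out", "payload": {
  "offset": [
    [0.023, 0.03, 0],
    [0.023, 0.029, 0],
    [0, 0, 0]
  ],
  "twist": [0, 8, 0]
}}

```text
clock: 1.58
tool_pos: [0.5845, -0.2031, 0.2684]
eef_rot: [-0.607, 0.361, -0.361, 0.609]
contact_force: [-0.3, -0.5, -0.8]
opening: 0.683
```

Run:
```python
from h import *
s=get_state(); M=R.from_quat(s["eef_rot"]).as_matrix(); print(s["clock"],s["q"].round(3),s["tool_pos"],"yaw",np.degrees(np.arctan2(M[1,0],M[0,0])))
```

```text
1.575 [ 0.377  0.649 -0.206  1.549  0.148  0.958 -0.945] [ 0.58445257 -0.2031345   0.26843936] yaw -61.366214089196596
```

>>> {"api": "carry_out", "payload": {
  "offset": [
    [-0.001, -0.003, 0],
    [0, 0, 0],
    [0, 0, 0],
    [0, 0, 0],
    [0, 0, 0],
    [0, 0, 0],
    [0, 0, 0],
    [0, 0, 0]
  ],
  "twist": [10, 10, 10, 10, 10, 10, 10, 10]
}}

```text
clock: 2.58
tool_pos: [0.5803, -0.2122, 0.2684]
eef_rot: [0.698, 0.112, -0.114, -0.698]
contact_force: [0.0, 0.1, -0.6]
opening: 0.685
```

>>> {"api": "carry_out", "payload": {
  "offset": [
    [0, 0, 0],
    [0, 0, 0],
    [0, 0, 0],
    [0, 0, 0],
    [0, 0, 0],
    [0, 0, 0],
    [0, 0, 0],
    [0, 0, 0]
  ],
  "twist": [10, 10, 10, 10, 10, 10, 10, 10]
}}

```text
clock: 3.58
tool_pos: [0.5804, -0.2123, 0.2682]
eef_rot: [-0.462, -0.535, 0.536, 0.462]
contact_force: [-0.3, 0.8, 0.7]
opening: 0.683
```

>>> {"api": "carry_out", "payload": {
  "offset": [
    [0, 0, 0],
    [0, 0, 0],
    [0, 0, 0],
    [0, 0, -0.02],
    [0, 0, -0.02]
  ],
  "twist": [10, 10, 0, 0, 0]
}}

```text
clock: 4.2
tool_pos: [0.5809, -0.2109, 0.227]
eef_rot: [-0.363, -0.606, 0.607, 0.364]
contact_force: [-0.6, 1.2, 0.3]
opening: 0.682
```

Run:
```python
from h import *
s=get_state(); M=R.from_quat(s["eef_rot"]).as_matrix(); print(s["clock"],s["q"].round(3),s["tool_pos"],"yaw",np.degrees(np.arctan2(M[1,0],M[0,0])))
T,S=snapshot("top"),snapshot("side")
cv2.imwrite("pics/c2.png",np.hstack([crop(T,(415,207),40,40,5),crop(S,(346,265),40,40,5)]))
```

```text
4.2 [ 0.781  0.869 -1.015  1.577  0.789  1.153  1.649] [ 0.5809173  -0.21085801  0.22695384] yaw 118.1447758972498
```

View pics/c2.png

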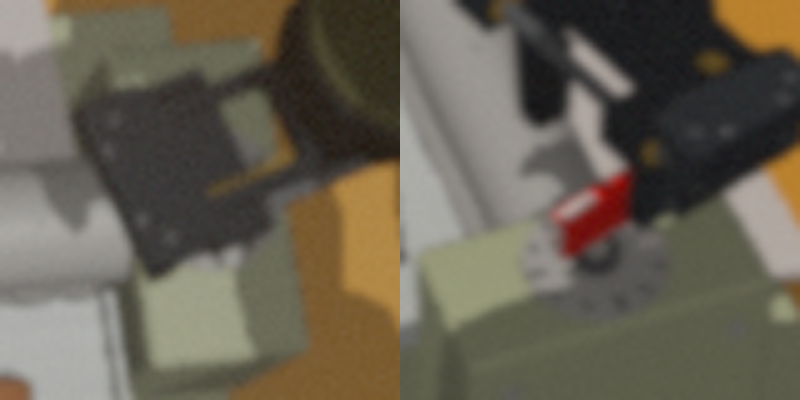

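The side crop shows the open jaws straddling the red wing (about 590,215), aligned across its thickness. I'll trim xy and descend.

>>> {"api": "carry_out", "payload": {
  "offset": [
    [0.002, 0.004, -0.01],
    [0, 0, -0.025],
    [0, 0, -0.026],
    [0, 0, 0],
    [0, 0, 0]
  ],
  "twist": [0, 0, 0, 0, 0]
}}

```text
clock: 4.92
tool_pos: [0.5844, -0.2058, 0.1687]
eef_rot: [0.363, 0.607, -0.607, -0.362]
contact_force: [0.4, -0.7, -0.2]
opening: 0.678
```

>>> {"api": "carry_out", "payload": {
  "offset": [
    [0, 0, 0],
    [0, 0, 0],
    [0, 0, 0],
    [0, 0, 0]
  ],
  "twist": [0, 0, 0, 0],
  "grip": 0.0,
  "newtons": 15
}}

```text
clock: 5.42
tool_pos: [0.5836, -0.2064, 0.1679]
eef_rot: [0.363, 0.607, -0.607, -0.363]
contact_force: [-0.3, -0.6, 0.4]
opening: 0.25
```

```bash
cat > st.py <<'E'
from h import *
s=get_state(); M=R.from_quat(s["eef_rot"]).as_matrix(); print(s["clock"],s["q"].round(3),s["tool_pos"].round(4),"yaw %.1f"%np.degrees(np.arctan2(M[1,0],M[0,0])),"F",s["contact_force"].round(1),"M",s["moment"].round(2),"open mm %.1f"%(88.1*s["opening"]))
E
python3 st.py
```

```text
5.425 [ 0.755  0.936 -0.968  1.63   0.866  1.058  1.585] [ 0.5836 -0.2064  0.1679] yaw 118.3 F [-0.3 -0.6  0.4] M [ 0.08 -0.14  0.  ] open mm 22.0
```

Still closing.

>>> {"api": "carry_out", "payload": {
  "offset": [
    [0, 0, 0],
    [0, 0, 0],
    [0, 0, 0]
  ],
  "twist": [0, 0, 0]
}}

```text
clock: 5.8
tool_pos: [0.583, -0.2051, 0.1677]
eef_rot: [0.362, 0.607, -0.607, -0.363]
contact_force: [-4.0, 4.0, 2.8]
opening: 0.132
```

```bash
python3 st.py
```

```text
5.8 [ 0.754  0.936 -0.969  1.631  0.864  1.059  1.585] [ 0.583  -0.2051  0.1677] yaw 118.3 F [-4.   4.   2.8] M [0.91 0.62 0.01] open mm 11.6
```

>>> {"api": "carry_out", "payload": {
  "offset": [
    [0, 0, 0],
    [0, 0, 0],
    [0, 0, 0],
    [0, 0, 0]
  ],
  "twist": [-6, -7, -7, 0],
  "newtons": 30
}}

```text
clock: 6.3
tool_pos: [0.583, -0.2052, 0.1677]
eef_rot: [-0.462, -0.535, 0.535, 0.463]
contact_force: [-4.1, 3.8, 0.9]
opening: 0.129
```

```bash
python3 st.py
```

```text
6.3 [ 0.723  0.908 -0.892  1.633  0.808  1.011  1.279] [ 0.583  -0.2052  0.1677] yaw 98.3 F [-4.1  3.8  0.9] M [ 0.98  0.61 -0.08] open mm 11.3
```

>>> {"api": "carry_out", "payload": {
  "offset": [
    [0, 0, 0],
    [0, 0, 0],
    [0, 0, 0],
    [0, 0, 0],
    [0, 0, 0],
    [0, 0, 0],
    [0, 0, 0],
    [0, 0, 0]
  ],
  "twist": [-8, -8, -8, -8, -8, -8, -8, -8]
}}

```text
clock: 7.3
tool_pos: [0.5829, -0.2053, 0.1677]
eef_rot: [-0.675, -0.207, 0.208, 0.676]
contact_force: [-4.0, 4.1, 2.3]
opening: 0.134
```

```bash
python3 st.py
```

```text
7.3 [ 0.598  0.828 -0.619  1.64   0.592  0.871  0.336] [ 0.5829 -0.2053  0.1677] yaw 34.2 F [-4.   4.1  2.3] M [0.75 0.56 0.06] open mm 11.8
```

>>> {"api": "carry_out", "payload": {
  "offset": [
    [0, 0, 0],
    [0, 0, 0],
    [0, 0, 0],
    [0, 0, 0],
    [0, 0, 0],
    [0, 0, 0],
    [0, 0, 0],
    [0, 0, 0]
  ],
  "twist": [-8, -8, -8, -8, -8, -8, -8, -8]
}}

```text
clock: 8.3
tool_pos: [0.5827, -0.2054, 0.1677]
eef_rot: [-0.683, 0.183, -0.181, 0.683]
contact_force: [-3.7, 4.1, 1.0]
opening: 0.131
```

>>> {"api": "carry_out", "payload": {
  "offset": [
    [0, 0, 0],
    [0, 0, 0],
    [0, 0, 0],
    [0, 0, 0],
    [0, 0, 0]
  ],
  "twist": [-8, -8, -8, -8, 0]
}}

```text
clock: 8.93
tool_pos: [0.5827, -0.2053, 0.1677]
eef_rot: [0.608, -0.363, 0.361, -0.607]
contact_force: [-4.4, 3.8, 3.4]
opening: 0.133
```

```bash
python3 st.py
python3 - <<'E'
from h import *
T,S=snapshot("top"),snapshot("side")
cv2.imwrite("pics/c3.png",np.hstack([crop(T,(415,207),40,40,5),crop(S,(346,265),40,40,5)]))
E
```

```text
8.925 [ 0.352  0.767 -0.157  1.654  0.163  0.737 -0.957] [ 0.5827 -0.2053  0.1677] yaw -61.5 F [-4.4  3.8  3.4] M [ 0.74  0.78 -0.09] open mm 11.7
```

View pics/c3.png

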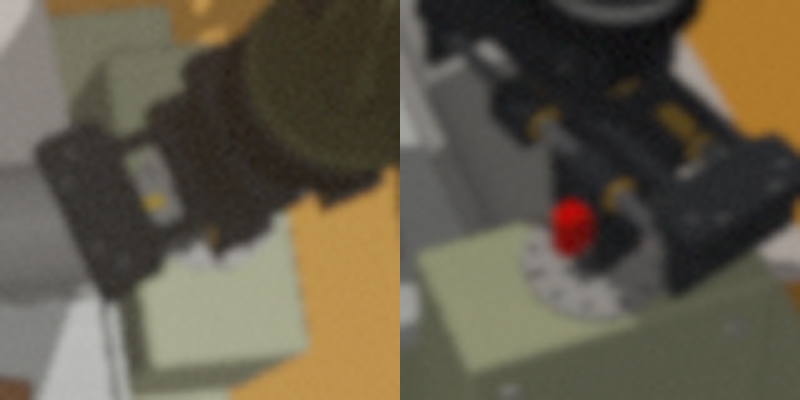

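The red tail end of the wing now faces the side camera (570,228), so the screw has turned with the jaws and is still short of the white mark. From here I approach the stop slowly.

>>> {"api": "carry_out", "payload": {
  "offset": [
    [0, 0, 0],
    [0, 0, 0],
    [0, 0, 0],
    [0, 0, 0]
  ],
  "twist": [-4, -4, -4, 0]
}}

```text
clock: 9.52
tool_pos: [0.5826, -0.2053, 0.1677]
eef_rot: [0.567, -0.424, 0.422, -0.566]
contact_force: [-3.4, 4.0, 3.4]
opening: 0.137
```

```bash
python3 st.py
```

```text
9.525 [ 0.319  0.765 -0.098  1.656  0.102  0.729 -1.111] [ 0.5826 -0.2053  0.1677] yaw -73.5 F [-3.4  4.   3.4] M [ 0.75  0.75 -0.05] open mm 12.0
```

>>> {"api": "carry_out", "payload": {
  "offset": [
    [0, 0, 0],
    [0, 0, 0],
    [0, 0, 0]
  ],
  "twist": [-2, -1, 0]
}}

```text
clock: 9.9
tool_pos: [0.5826, -0.2053, 0.1677]
eef_rot: [0.556, -0.438, 0.437, -0.555]
contact_force: [-4.2, 3.0, 3.8]
opening: 0.134
```

```bash
python3 st.py
```

```text
9.9 [ 0.311  0.765 -0.084  1.656  0.087  0.727 -1.149] [ 0.5826 -0.2053  0.1677] yaw -76.4 F [-4.2  3.   3.8] M [0.78 0.76 0.05] open mm 11.8
```

>>> {"api": "carry_out", "payload": {
  "offset": [
    [0, 0, 0],
    [0, 0, 0],
    [0, 0, 0]
  ],
  "twist": [-1, -1, 0]
}}

```text
clock: 10.28
tool_pos: [0.5826, -0.2053, 0.1677]
eef_rot: [0.548, -0.448, 0.446, -0.548]
contact_force: [-3.7, 3.7, 3.3]
opening: 0.132
```

```bash
python3 st.py
```

```text
10.275 [ 0.306  0.764 -0.074  1.656  0.076  0.726 -1.174] [ 0.5826 -0.2053  0.1677] yaw -78.4 F [-3.7  3.7  3.3] M [0.78 0.73 0.09] open mm 11.6
```

>>> {"api": "carry_out", "payload": {
  "offset": [
    [0, 0, 0],
    [0, 0, 0],
    [0, 0, 0]
  ],
  "twist": [-1, -1, 0]
}}

```text
clock: 10.65
tool_pos: [0.5826, -0.2053, 0.1677]
eef_rot: [0.541, -0.457, 0.455, -0.54]
contact_force: [-4.3, 3.6, 4.3]
opening: 0.138
```

```bash
python3 st.py
```

```text
10.65 [ 0.3    0.764 -0.064  1.657  0.067  0.725 -1.199] [ 0.5826 -0.2053  0.1677] yaw -80.4 F [-4.3  3.6  4.3] M [0.72 0.82 0.39] open mm 12.2
```

>>> {"api": "carry_out", "payload": {
  "offset": [
    [0, 0, 0],
    [0, 0, 0],
    [0, 0, 0]
  ],
  "twist": [-1, -1, 0]
}}

```text
clock: 11.02
tool_pos: [0.5826, -0.2053, 0.1677]
eef_rot: [0.533, -0.466, 0.465, -0.532]
contact_force: [-3.3, 3.5, 3.7]
opening: 0.134
```

```bash
python3 st.py
```

```text
11.025 [ 0.294  0.764 -0.054  1.657  0.057  0.725 -1.224] [ 0.5826 -0.2053  0.1677] yaw -82.3 F [-3.3  3.5  3.7] M [0.69 0.81 0.57] open mm 11.8
```

The moment rises sharply (0.09, then 0.39, then 0.57 N m), so the screw is seated, with the stop at a jaw yaw of about -78.7°. Backing off a quarter turn means going to about +11.5°.

>>> {"api": "carry_out", "payload": {
  "offset": [
    [0, 0, 0],
    [0, 0, 0],
    [0, 0, 0],
    [0, 0, 0],
    [0, 0, 0],
    [0, 0, 0],
    [0, 0, 0],
    [0, 0, 0]
  ],
  "twist": [4, 8, 8, 8, 8, 8, 8, 8]
}}

```text
clock: 12.02
tool_pos: [0.5827, -0.2054, 0.1677]
eef_rot: [-0.694, 0.137, -0.136, 0.694]
contact_force: [-3.9, 3.9, 2.6]
opening: 0.133
```

>>> {"api": "carry_out", "payload": {
  "offset": [
    [0, 0, 0],
    [0, 0, 0],
    [0, 0, 0],
    [0, 0, 0],
    [0, 0, 0],
    [0, 0, 0],
    [0, 0, 0]
  ],
  "twist": [8, 8, 8, 6, 3.5, 0, 0]
}}

```text
clock: 12.9
tool_pos: [0.5829, -0.2054, 0.1677]
eef_rot: [-0.703, -0.067, 0.068, 0.704]
contact_force: [-4.8, 4.0, 3.5]
opening: 0.135
```

```bash
python3 st.py
python3 - <<'E'
from h import *
T,S=snapshot("top"),snapshot("side")
cv2.imwrite("pics/c4.png",np.hstack([crop(T,(415,207),40,40,5),crop(S,(346,270),40,40,5)]))
E
```

```text
12.9 [ 0.546  0.807 -0.516  1.643  0.503  0.829  0.008] [ 0.5829 -0.2054  0.1677] yaw 11.0 F [-4.8  4.   3.5] M [0.77 0.68 0.06] open mm 11.9
```

View pics/c4.png

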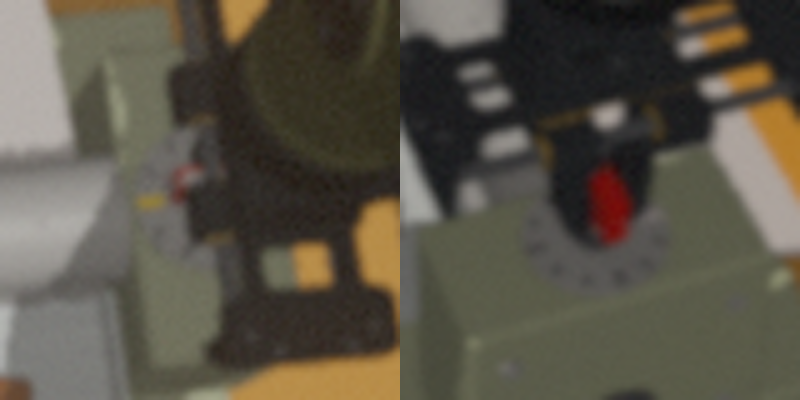

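The pointer end (white and red, top crop 187,180) sits beside the yellow mark (150,201), and the jaws still hold the wing. The jaw yaw is 11.0°, within about 0.5° of the seat plus 90°. Handing in.

```bash
python3 -c "
from plant import *
print(job.finish_job())"; python3 st.py
```

```text
the job is handed in; nothing more can be done
None
the job is handed in; nothing more can be done
```

I turned the red thumbscrew about 197° clockwise to its stop, backed it off a quarter turn, and handed the job in with the gripper still holding it. It took about 13 s of the 50 s, and one grasp was enough, although the brief expected more than one.

- **Seat:** the twisting moment rose from under 0.1 N m to 0.39 and then 0.57 N m. That puts the stop at a jaw angle of about -78.7°, which agrees with the sheeter's measured orientation.
- **Backed off:** the final jaw angle is 11.0°, about 0.3° short of a full quarter turn from that stop. The last picture shows the pointer by the yellow mark. Pictures only resolve this to a few degrees, so the figure rests mainly on the jaw angle.
- **Grip and forces:** the grip was set to 30 N with the jaws at 11.9 mm on the 12 mm wing. Side force stayed around 5 to 6 N.
- **Not checked:** I took no final picture of the black thumbscrew, scraper, bowl or canister. The tool worked only at the red end, and no reading showed unexpected contact.

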